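# Clamp the tin with the removable crank

### The arm

A 6-joint arm with a two-finger parallel gripper is mounted at the origin on a cart in front of the work surface, level with it; the furniture and walls round the work are solid. World frame = base frame: x ahead of the robot, y to its left, z up, the work surface at z = 0. Lengths are in m, angles in rad, forces in N, time in s.
With the tool pointing down it reaches from about 0.25 to 0.725 m from the base axis. Payload 4 kg.
Tool frame: the origin (TCP) lies on the centre line of the jaws, within the pads' length; the fingertips stand 22 mm ahead of it and the grasp point (between the pads) lies 3 mm ahead of it; z points along the fingers, y is the line along which they close (so a half turn about z gives the same grasp; the last joint's range is limited). The gripper opens to 85 mm and grips with 20 to 120 N. Pads are 22 mm wide; open, the fingers measure 114 mm over their backs; the gripper's body (76 mm by 85 mm) begins 54 mm behind the grasp point. The pads swing forward as they close: fully open they stand 13 mm farther back than shut.
Start: joints at [1.282, 0.241, 0.005, 1.335, 0, 1.571], TCP at [0.142, 0.479, 0.253] pointing down, gripper open.
Joint ranges: [-2.72, 2.72], [-1.05, 1.87], [-1.09, 1.28], [-1.99, 2.15], [-1.42, 1.44], [-3.14, 3.14]. Speed limits (rad/s): [2.79, 2.79, 3.14, 3.14, 3.14, 3.14].

### API

Orientations are given as a unit quaternion [x, y, z, w].
In Python, from workcell import bot gives the robot as it stands.
- The arm moves only by the shell command python3 -m inch 'ROWS'. ROWS is JSON, one flat list of numbers, 7 for each row, row after row: the shift along the world's x, y, z in mm, then the turn, a rotation vector about the world's x, y, z in rad, then the opening in per cent of the stroke, from 0 (shut) to 100 (fully open). A call has 1 to 8 rows; each row is the pose to reach, as a shift and turn from the pose commanded when the call began; what a row does not reach only later rows make up. A row lasts 1/12 s, in which the tool goes at most 41.7 mm and 7.16 degrees, less where a joint would pass 70% of its speed; a pose out of reach is approached as far as the arm can. A call with a gripper value outside its range is refused whole. The fingers move at their own pace and stop on an object; the grip force is fixed at half the most. Time passes only in rows, so rows that repeat a pose let the fingers close. It gives the time, the measured TCP pose, the force, the opening and the grip force at its end, in the units of the state.
- bot.get_obs(): the state, without advancing time (a new reading comes with each control period).
- bot.camera(name): name is "side" or "top"; returns the picture (480x640x3 uint8, blue, green, red); there is no depth.
- bot.camera_info(name): a dict with "intrinsics" (3x3 intrinsics, pixels), "camera_from_world" (4x4, takes a point from world to camera coordinates). Camera axes: x right, y down, z forward; pixel columns grow to the right and rows downward; lengths in m; the calibration is good to about 2 mm. A picture is of the moment at which its call begins. camera_info takes no time and is no camera call.
- bot.job_done(): hands the job in; it is judged then, once.
Trained networks look in the newest picture that a camera, given by its name, has taken for a name from the list of things; names that differ only in an ending like _2 or _b are one class to them, and where a whole thing is asked for, a point or a joint stands for the part that bears it (a point fixed in the world has none). Each returns a list of dicts, best first, with "confidence" (0 to 1); they miss things now and then, are a little off and sometimes report something else, mostly with a low value. They report only what shows in the picture. A call takes as long as a camera call. They do not tell look-alikes from the thing itself.
- bot.silhouettes(camera, target): "mask" (480x640 bool, what is visible of it) and "uv" ([column, row] in pixels, amid what is visible of it).
- bot.spot_point(camera, target): "uv" ([column, row] in pixels: a listed point, or the origin of a listed thing).
The state is a dict: "clock": time; "joint_pos": joint angles; "joint_vel": joint speeds; "tau": joint torques, N m; "eef_pos": TCP position; "tool_rot": TCP orientation; "ft_force": force on the tool from outside, world axes, zero at the start; "ft_torque": the same for the moment, N m; "grip_width": finger opening in m; "grasp_force": force on a finger pad.
Only numpy, scipy, OpenCV 4.12 (cv2) and the standard library are available. Lean on these libraries where they do the work, as an engineer would, in place of code of your own. Each camera call takes 0.05 s, during which the arm holds its last target. There are 200 camera calls.

### The job

The tin standing in the counter clamp must be held for opening. Fit the loose crank fully down onto the clamp's square shaft and wind it clockwise (seen from above) until the jaw presses the tin snugly into the V-shaped rest, firm but without crushing it. Then lift the crank straight off and set it down flat on the bar top, well clear of the clamp (a hand's breadth or more), leaving the tin clamped and the other things undisturbed; work the clamp only with the crank.

Things in the scene. Friction and masses are not known exactly. Their poses are not given: they have to be found in the camera images.
- clamp: Fixed clamp: dark base plate 232 x 88 x 8 mm with a grey gear housing 80 x 80 mm, 74 mm high. Origin on the counter under its upright steel shaft (centre of the housing); x from the shaft along the plate to the tin, z up. The shaft turns clockwise from above, closing the jaw 12 mm per rad; 0.12 N m of friction keeps it where it is left. Winding takes 3.4 to 5.4 rad in all.
- seat (a point): Centre of the shaft's round flange (32 mm), 78 mm above the counter, axes as the clamp's: the crank's socket mouth is here when fully home. Above it a greased 12 mm square, 14 mm high (its top 3 mm taper to 10 mm), stands at an angle that is not reported: feel for it by turning the crank under light pressure (about 4 N) until it drops over the square.
- nose (a point): Tip of the shaft, 97 mm above the counter: a tapered round nose, 5 mm high, 9.6 mm wide at its foot on top of the square, 5 mm at the tip. The socket finds it at any angle and then rests on the square's corners, 11 to 14 mm above home.
- rest (a point): Where the tin's underside centre is when pressed home in the V rest: on the clamp's x axis, about 136 mm from the shaft (133 if it sits a little to one side), 8 mm above the counter. The rest has two upright rubber faces, 56 mm high.
- jaw: Moving jaw: upright plate with rubber face, 52 mm wide, 56 mm high. Origin at counter level below its face; moves along the clamp's x. Force needed on the crank knob: about 1.9 N when turning freely, 3.7 N for 10 N on the tin, 9.2 N for 40 N on the tin, which crushes it. When the crank is let go, at most about 10 N stays on the tin.
- tin: Small dark round tin with a flat orange cap, 58 mm across, 60 mm high, 0.2 to 0.35 kg, loose on the clamp's base plate between jaw and V rest. Origin at the centre of its underside.
- crank: Loose metal crank, 0.21 kg, heavy hub, lying flat. Origin at the mouth of its square socket (13.6 mm, 24 mm deep, sides along its x and y); x along the arm to the knob, z up. Hub 26 x 26 mm to z = 24; on it a black flat-sided grip, 26 mm along x, 18 mm wide along y, z = 24 to 54 mm. Arm 14 mm wide, z = 4 to 14 mm; round foot of 22 mm at x = 65 mm.
- knob (a point): Middle of the crank's black knob at x = 65 mm, z = 36 mm of the crank: an upright round grip 18 mm across, from z = 18 to 54 mm, which spins freely on its pin.
- bell: Service bell, chrome dome, 83 mm across, 74 mm high; a bystander. Origin at the centre of its underside.
- mug: Dark upturned mug, 65 x 93 x 53 mm; a bystander. Origin at the centre of its underside.
- cocoa: Jar with a pale cap, 64 mm across, 78 mm high; a bystander. Origin at the centre of its underside.
Things that resemble listed ones, but are neither listed nor needed, are in the scene too. Leave any pink or turquoise look-alike of the crank alone.

How it is judged:
On the way, in this order (a step that is already met when the one before it is completed fails the run):
1. the crank is fully home on the square shaft (distance between crank and seat below 0.004 m and angle between crank's own z axis and vertical below 0.07 rad), for 0.2 s.
2. with the crank still on the shaft, the jaw presses the tin into the V rest (z of crank in the frame of seat below 0.011 m and horizontal distance between crank and seat below 0.006 m and angle between crank's own z axis and vertical below 0.2 rad and contact force between jaw and tin above 4 N and x of tin in the frame of clamp above 0.127 m), for 0.2 s.
3. the crank is lifted off the shaft (z of crank in the frame of seat above 0.02 m), for 0.05 s.
At the end, for the whole second after the job is handed in: The jaw still presses the tin with more than 4 N, the tin stands upright (within 0.1 rad) in the V rest (its centre more than 127 mm from the shaft axis); the crank lies at rest, flat (within 0.06 rad) on the bar top, its socket more than 140 mm from the shaft axis (contact force between jaw and tin above 4 N and x of tin in the frame of clamp above 0.127 m and angle between tin's own z axis and vertical below 0.1 rad and height (world z) of crank below 0.006 m and angle between crank's own z axis and vertical below 0.06 rad and horizontal distance between crank and seat above 0.14 m and linear speed of crank below 0.02 m/s); the robot touches nothing.
It fails at once if the jaw squeezes the tin with more than 40 N (contact force between jaw and tin above 40 N).
It fails at once if the robot pushes the clamp, its shaft or its jaw directly with more than 3 N (contact force between any of the fingers, the arm and clamp above 3 N).
It fails at once if the robot pushes the tin directly with more than 2 N (contact force between any of the fingers, the arm and tin above 2 N).
It fails at once if the crank is dropped: it falls free at more than 0.6 m/s (contact force between the fingers and crank below 0.1 N and linear speed of crank above 0.6 m/s).
It fails at once if bell, mug or jar is moved by more than 20 mm or tipped ((distance of bell from where it was at the start of the episode above 0.02 m or angle between bell's own z axis and vertical above 0.3 rad) or (distance of mug from where it was at the start of the episode above 0.02 m or angle between mug's own z axis and vertical above 0.3 rad) or (distance of cocoa from where it was at the start of the episode above 0.02 m or angle between cocoa's own z axis and vertical above 0.3 rad)).
It also fails if it takes over 72 s, if anything falls off the work surface, if the arm or the gripper's body presses on something with over 40 N, if the wrist force passes 120 N, or if a joint passes its speed limit or range.

## Working session

There is one attempt and no reset: what is moved stays moved. The work goes in short steps, Python scripts to look and compute and a shell command to move; the robot and the scene stay as the last step left them, time stands still between calls to the robot, and variables do not carry over. Pictures are saved under pics/ and viewed, at most 10 in all, crops included, and the job is handed in when it is done.

```bash
mkdir -p pics; ls; cat > h.py <<'E'
import numpy as np, cv2
from workcell import bot
def P(n):
    i=bot.camera_info(n); return np.array(i["intrinsics"])@np.array(i["camera_from_world"])[:3]
def ray(n,uv,z):
    p=P(n); u,v=uv
    A=np.array([p[0]-u*p[2],p[1]-v*p[2]]); return np.linalg.solve(A[:,:2],-(A[:,2]*z+A[:,3]))
def tri(obs):
    A=[]
    for n,(u,v) in obs:
        p=P(n); A+= [p[0]-u*p[2],p[1]-v*p[2]]
    A=np.array(A); A/=np.linalg.norm(A[:,:3],axis=1)[:,None]
    return np.linalg.lstsq(A[:,:3],-A[:,3],rcond=None)[0]
def proj(n,X):
    q=P(n)@np.append(X,1); return q[:2]/q[2]
E
python3 - <<'E'
from h import *
for n in("side","top"):
    cv2.imwrite(f"pics/{n}0.png",bot.camera(n))
    for t in("crank","knob","seat","nose","rest","jaw","tin","clamp","bell","mug","cocoa"):
        print(n,t,[(np.round(d["uv"]).tolist(),round(d["confidence"],2)) for d in bot.spot_point(n,t)][:4])
o=bot.get_obs();print(o["clock"],o["tool_rot"],o["grip_width"],o["ft_force"])
E
```

```text
pics
side crank [([310.0, 302.0], 0.92), ([311.0, 380.0], 0.89), ([341.0, 328.0], 0.56), ([260.0, 265.0], 0.48)]
side knob [([319.0, 276.0], 0.77), ([366.0, 312.0], 0.72), ([322.0, 347.0], 0.65), ([249.0, 191.0], 0.56)]
side seat [([302.0, 234.0], 0.69)]
side nose [([300.0, 228.0], 0.97)]
side rest [([254.0, 268.0], 0.8)]
side jaw [([284.0, 263.0], 0.5)]
side tin [([260.0, 266.0], 0.92)]
side clamp [([303.0, 255.0], 0.88), ([441.0, 350.0], 0.45)]
side bell [([387.0, 252.0], 0.64)]
side mug [([438.0, 350.0], 0.58)]
side cocoa [([249.0, 188.0], 0.56)]
top crank [([438.0, 326.0], 0.79), ([365.0, 280.0], 0.74), ([400.0, 272.0], 0.72)]
top knob [([411.0, 250.0], 0.77), ([357.0, 261.0], 0.55), ([166.0, 248.0], 0.32)]
top seat [([302.0, 249.0], 0.9), ([299.0, 255.0], 0.54)]
top nose [([302.0, 246.0], 0.73)]
top rest [([298.0, 302.0], 0.7)]
top jaw [([401.0, 277.0], 0.66), ([302.0, 275.0], 0.49)]
top tin [([295.0, 294.0], 0.92)]
top clamp [([303.0, 251.0], 0.92), ([465.0, 217.0], 0.42)]
top bell [([340.0, 181.0], 0.8)]
top mug [([463.0, 217.0], 0.65)]
top cocoa [([166.0, 246.0], 0.92), ([301.0, 248.0], 0.55)]
1.2 [1.43920751e-01 9.89589216e-01 1.47420170e-05 9.52317300e-06] 0.08523457447639368 [0.10613648 0.57981591 0.63017545]
```

View pics/side0.png

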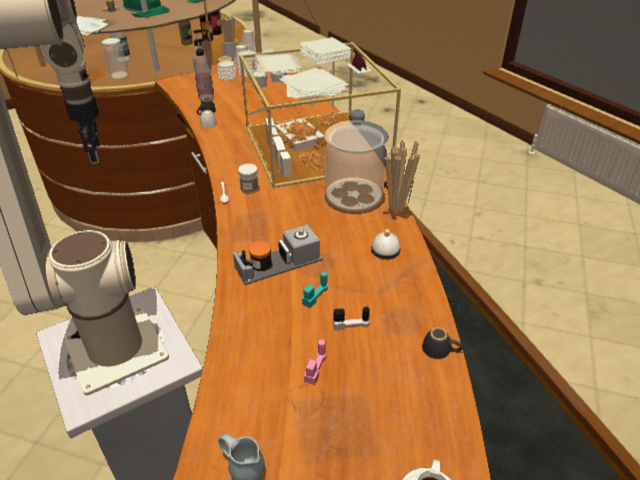

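View pics/top0.png

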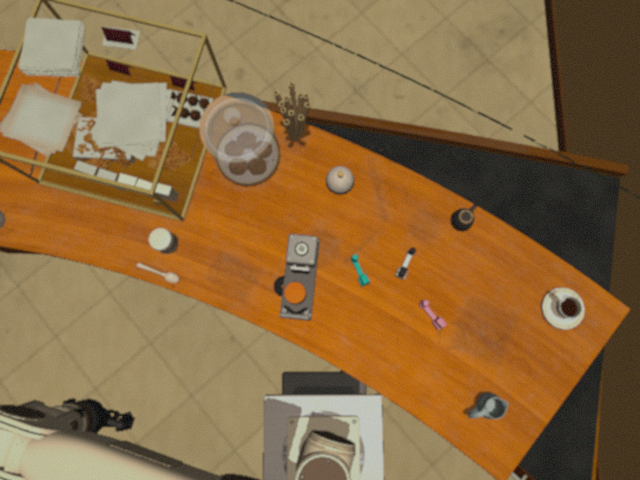

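The side picture shows three crank-like things: turquoise (315,290), pink (315,362), and a metal one with black grips (352,318). From the top they are at (360,270), (432,314) and (405,263). I choose the metal one with black grips and check it in a close crop.

```bash
python3 - <<'E'
from h import *
a=cv2.imread("pics/side0.png");b=cv2.imread("pics/top0.png")
c=cv2.resize(a[290:345,320:385],(780//2,330),interpolation=cv2.INTER_CUBIC);d=cv2.resize(b[235:290,375:440],(390,330),interpolation=cv2.INTER_CUBIC)
e=cv2.resize(a[225:280,230:330],(390,214),interpolation=cv2.INTER_CUBIC);f=cv2.resize(b[230:325,270:330],(135,214),interpolation=cv2.INTER_CUBIC)
cv2.imwrite("pics/crop.png",np.vstack([np.hstack([c,d]),np.hstack([e,f,np.zeros((214,255,3),np.uint8)])]))
pr=lambda s,x:print(s,np.round(x,4))
for nm,s,t in(("hub",(341,328),(400,272)),("knob",(366,312),(411,250)),("seat",(302,234),(302,249)),("nose",(300,228),(302,246)),("rest",(254,268),(298,302)),("tin",(260,266),(295,294)),("clamp",(303,255),(303,251)),("bell",(387,252),(340,181)),("mug",(438,350),(463,217)),("cocoa",(249,188),(166,246))):
    X=tri([("side",s),("top",t)]); pr(nm,X); pr("   res",[proj("side",X)-s,proj("top",X)-t])
for n in("side","top"):
  i=bot.camera_info(n);T=np.array(i["camera_from_world"]);pr(n,-T[:3,:3].T@T[:3,3])
E
```

```text
hub [ 0.4851 -0.2217 -0.0087]
   res [[-0.033   0.0077]
 [ 0.0119 -0.0269]]
knob [ 0.5396 -0.2474  0.0397]
   res [[ 0.1103 -0.0279]
 [-0.042   0.0893]]
seat [0.5393 0.0522 0.0805]
   res [[-0.4053  0.086 ]
 [ 0.1625 -0.3853]]
nose [0.5394 0.0531 0.1018]
   res [[ 1.2681 -0.2803]
 [-0.5041  1.2175]]
rest [0.3989 0.0675 0.0137]
   res [[ 0.8694 -0.1519]
 [-0.295   0.8118]]
tin [0.4215 0.0765 0.0035]
   res [[ 1.01   -0.1826]
 [-0.3498  0.9465]]
clamp [0.5444 0.0537 0.0029]
   res [[ 0.5473 -0.1177]
 [-0.2126  0.5132]]
bell [ 0.7551 -0.0556 -0.0051]
   res [[-0.3917  0.1063]
 [ 0.1732 -0.3538]]
mug [ 0.6388 -0.4061 -0.0029]
   res [[ 1.5622 -0.4683]
 [-0.6091  1.1335]]
cocoa [0.5658 0.4416 0.0048]
   res [[-0.7607  0.1316]
 [ 0.3413 -0.8216]]
side [-0.0466 -0.9675  1.0021]
top [ 0.2886 -0.0086  1.5244]
```

View pics/crop.png

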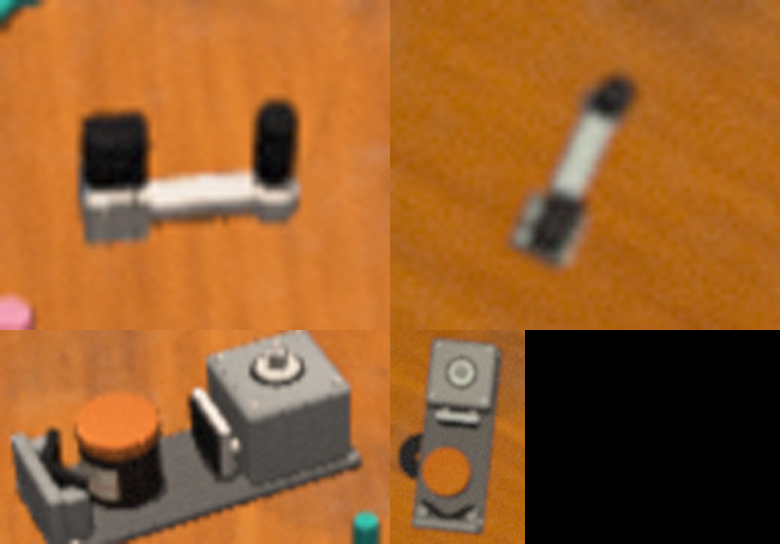

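The crop shows the metal crank has a grey hub with a black square grip at side (340,318), a light arm, and a black round knob at (366,312). That matches the description. Next I fit its pose and the shaft position more precisely.

```bash
cat > fit.py <<'E'
from h import *
from scipy.optimize import least_squares
def box(cx,hx,hy,z0,z1): return np.array([[cx+a*hx,b*hy,z] for a in(-1,1) for b in(-1,1) for z in(z0,z1)])
def cyl(cx,r,z0,z1): return np.array([[cx+r*np.cos(t),r*np.sin(t),z] for t in np.linspace(0,6.28,16) for z in(z0,z1)])
def cen(n,pts):
    q=np.array([proj(n,p) for p in pts]).astype(np.float32); m=cv2.moments(cv2.convexHull(q)); return np.array([m["m10"],m["m01"]])/m["m00"]
def dark(img,uv0,r):
    # darkness weighted centroid, black against the wood
    u0,v0=uv0; w=img[v0-r:v0+r+1,u0-r:u0+r+1,2].astype(float)
    m=(w<90); n,l,s,c=cv2.connectedComponentsWithStats(m.astype(np.uint8)); k=1+np.argmax(s[1:,4]); return c[k]+[u0-r,v0-r],s[k,4]
def fit(ims,x0,seeds,z0=0.):
    ob={}
    for n in ims:
        for k,(cx) in enumerate((0,.065)): ob[n,k]=dark(ims[n],seeds[n][k],9 if k==0 else 7)
    print({k:(np.round(v[0],1).tolist(),int(v[1])) for k,v in ob.items()})
    def f(p):
        c,s=np.cos(p[2]),np.sin(p[2]); R=np.array([[c,-s,0],[s,c,0],[0,0,1]]); r=[]
        for n in ims:
            for k,s_ in enumerate((box(0,.013,.009,.024,.054),cyl(.065,.009,.018,.054))):
                r.append(cen(n,s_@R.T+[p[0],p[1],p[3]])-ob[n,k][0])
        return np.concatenate(r)
    g=least_squares(f,list(x0)+[z0],x_scale=[.01,.01,.1,.01]); print("crank x y yaw z",np.round(g.x,4),"res px",np.round(g.fun,2)); return g.x
E
python3 - <<'E'
from fit import *
ims={n:cv2.imread(f"pics/{n}0.png") for n in("side","top")}
fit(ims,(.487,-.223,-.44),{"side":((340,315),(366,313)),"top":((403,271),(411,250))})
# shaft: bright flange
for n,(u,v) in(("side",(302,234)),("top",(302,249))):
    g=cv2.cvtColor(ims[n],cv2.COLOR_BGR2GRAY); print(n); print(g[v-8:v+7,u-9:u+10])
# clamp masks
for n in ims:
    bot.camera(n); 
    for t in("clamp","tin"):
        d=bot.silhouettes(n,t)[0]; m=d["mask"].astype(np.uint8); print(n,t,d["uv"],m.sum(),cv2.minAreaRect(cv2.findNonZero(m)))
E
```

```text
{('side', 0): ([338.5, 315.0], 123), ('side', 1): ([365.3, 313.8], 83), ('top', 0): ([401.9, 272.2], 57), ('top', 1): ([411.3, 251.0], 31)}Traceback (most recent call last):
  File "<stdin>", line 3, in <module>
  File "fit.py", line 22, in fit
    g=least_squares(f,list(x0)+[z0],x_scale=[.01,.01,.1,.01]); print("crank x y yaw z",np.round(g.x,4),"res px",np.round(g.fun,2)); return g.x
    return func(*args, **kwargs)
    result = trf(vector_fun.fun, vector_fun.jac, x0, f0, J0, lb, ub, ftol, xtol,
                 gtol, max_nfev, x_scale, loss_function, tr_solver,
                 tr_options.copy(), verbose, callback=callback_wrapped)
    return trf_no_bounds(
        fun, jac, x0, f0, J0, ftol, xtol, gtol, max_nfev, x_scale,
        loss_function, tr_solver, tr_options, verbose, callback=callback)
    f_new = fun(x_new)
    self._update_fun()
    ~~~~~~~~~~~~~~~~^^
    self.f = self.fun_wrapped(xp_copy(self.x))
             ~~~~~~~~~~~~~~~~^^^^^^^^^^^^^^^^^
    return np.atleast_1d(self.fun(x))
                         ~~~~~~~~^^^
    return self.f(x, *self.args, **self.kwargs)
           ~~~~~~^^^^^^^^^^^^^^^^^^^^^^^^^^^^^^
  File "fit.py", line 20, in f
    r.append(cen(n,s_@R.T+[p[0],p[1],p[3]])-ob[n,k][0])
             ~~~^^^^^^^^^^^^^^^^^^^^^^^^^^^
  File "fit.py", line 6, in cen
    q=np.array([proj(n,p) for p in pts]).astype(np.float32); m=cv2.moments(cv2.convexHull(q)); return np.array([m["m10"],m["m01"]])/m["m00"]
                ~~~~^^^^^
  File "h.py", line 15, in proj
    q=P(n)@np.append(X,1); return q[:2]/q[2]
      ~^^^
  File "h.py", line 4, in P
    i=bot.camera_info(n); return np.array(i["intrinsics"])@np.array(i["camera_from_world"])[:3]
ValueError: time passes only in moves, steps and waits
```

```bash
python3 -m inch '[0,-40,0,0,0,-0.1,100, 0,-80,0,0,0,-0.2,100,0,-80,0,0,0,-0.2,100]'; python3 -c "
from workcell import bot
print(bot.get_obs()['joint_pos'])"
```

```text
clock: 1.45
eef_pos: [0.1408, 0.3912, 0.2512]
tool_rot: [0.244, 0.97, -0.005, -0.0]
ft_force: [0.3, -0.5, -0.8]
grip_width: 0.0857
grasp_force: 0.0
[ 1.22589729e+00  8.32593198e-02 -1.90865686e-01  1.30754829e+00
 -8.82304740e-04  1.71907313e+00]
```

```bash
python3 - <<'E'
s=open("h.py").read().replace("def P(n):\n","import functools\n@functools.cache\ndef P(n):\n");open("h.py","w").write(s)
s=open("fit.py").read().replace("import least_squares","import minimize")
i=s.index("    g=least_squares");s=s[:i]+'''    x0=np.array(list(x0)+[z0]); sc=np.array([.01,.01,.1,.01])
    g=minimize(lambda q:(f(x0+q*sc)**2).sum(),np.zeros(4),method="Nelder-Mead",options=dict(initial_simplex=np.vstack([np.zeros(4),np.eye(4)*.5]),xatol=1e-3,fatol=1e-4))
    x=x0+g.x*sc; print("crank x y yaw z",np.round(x,4),"res px",np.round(f(x),2)); return x
''';open("fit.py","w").write(s)
E
python3 - <<'E'
from fit import *
ims={n:cv2.imread(f"pics/{n}0.png") for n in("side","top")}
fit(ims,(.487,-.223,-.44),{"side":((340,315),(366,313)),"top":((403,271),(411,250))})
for n,(u,v) in(("side",(302,234)),("top",(302,249))):
    g=cv2.cvtColor(ims[n],cv2.COLOR_BGR2GRAY); print(n); print(g[v-8:v+7,u-9:u+10])
for n in ims:
    bot.camera(n)
    for t in("clamp","tin"):
        d=bot.silhouettes(n,t)[0]; m=d["mask"].astype(np.uint8); print(n,t,d["uv"],m.sum(),cv2.minAreaRect(cv2.findNonZero(m)))
E
```

```text
{('side', 0): ([338.5, 315.0], 123), ('side', 1): ([365.3, 313.8], 83), ('top', 0): ([401.9, 272.2], 57), ('top', 1): ([411.3, 251.0], 31)}
crank x y yaw z [ 4.783e-01 -2.200e-01 -4.568e-01  3.000e-04] res px [ 0.15  0.07  0.02 -0.12 -0.05 -0.09 -0.03  0.29]
side
[[143 146 141 145 145 141 143 158 167 158 166 170 169 173 170 167 145 132
  129]
 [144 146 133 148 164 165 165 185 186 173 178 175 174 172 181 175 160 140
  133]
 [153 166 159 163 175 176 174 194 187 168 171 174 175 177 176 178 174 156
  137]
 [169 177 176 175 172 174 171 179 178 167 156 176 177 176 175 178 176 174
  154]
 [175 176 176 176 176 189 186 176 193 191 140 177 175 175 178 179 179 179
  169]
 [173 176 171 162 160 181 150 144 161 164 139 196 165 160 175 179 181 179
  179]
 [173 166 146 195 193 177 102  95 106 113 139 218 191 144 135 178 181 181
  183]
 [174 143 128 219 220 184 101  85  94  96 139 221 222 180 106 175 182 181
  181]
 [165 107 138 225 224 185 113 102 104 119 174 226 227 199  96 159 179 182
  182]
 [165  78 117 205 224 212 193 189 186 179 213 228 216 154  79 146 179 182
  181]
 [162  76  69 145 194 217 
[... 1290 characters left out ...]
20 154 180 193 193 188 189 191 184 161 127 113 130 146 151
  153]
 [151 145 137 122 124 147 169 183 181 183 174 152 133 114 126 140 152 151
  148]
 [149 148 145 130 122 120 133 141 145 144 137 116 120 126 142 153 152 150
  151]
 [151 149 148 147 136 130 116 116 110 109 111 117 128 145 148 155 150 153
  149]]
side clamp [288.1, 257.3] 2282 ((277.3500061035156, 253.5500030517578), (38.57978820800781, 88.22755432128906), 71.56505584716797)
side tin [259.0, 255.4] 523 ((259.5, 255.0), (28.0, 21.0), 90.0)
top clamp [299.3, 270.2] 2320 ((299.72772216796875, 276.2227783203125), (32.13970184326172, 84.67767333984375), 5.710593223571777)
top tin [297.6, 293.3] 373 ((295.0, 292.5), (21.0, 20.0), 90.0)
```

```bash
python3 - <<'E'
from h import *
print("flange",tri([("side",(300.9,233.4)),("top",(301.3,248.2))]),ray("top",(301.3,248.2),.078),ray("side",(300.9,233.4),.078))
print("tin cap",tri([("side",(259.7,249)),("top",(295,292.5))]))
print(np.array(P("top"))@[.48,-.22,0,1])
E
```

```text
flange [0.5395834  0.05481507 0.08129913] [0.54090093 0.0546524 ] [0.54088633 0.05866582]
tin cap [0.42161316 0.07242679 0.06666095]
[612.81297972 418.90954585   1.53240732]
```

```bash
python3 -m inch '[168,-310,-50,0,0,0.03,60,168,-310,-50,0,0,0.03,60,168,-310,-50,0,0,0.03,60,168,-310,-50,0,0,0.03,60,168,-310,-50,0,0,0.03,60,168,-310,-50,0,0,0.03,60,168,-310,-50,0,0,0.03,60,168,-310,-50,0,0,0.03,60]'; python3 -m inch '[168,-310,0,0,0,0,60,168,-310,0,0,0,0,60,168,-310,0,0,0,0,60,168,-310,0,0,0,0,60,168,-310,0,0,0,0,60,168,-310,0,0,0,0,60,168,-310,0,0,0,0,60,168,-310,0,0,0,0,60]' ; python3 -m inch '[0,0,0,0,0,0,60,0,0,0,0,0,0,60,0,0,0,0,0,0,60,0,0,0,0,0,0,60]'; python3 -c "
from workcell import bot
print(bot.get_obs()['joint_pos'])"
```

```text
clock: 2.42
eef_pos: [0.3012, 0.108, 0.2069]
tool_rot: [0.227, 0.974, 0.001, 0.001]
ft_force: [1.5, 1.2, -0.1]
grip_width: 0.0513
grasp_force: 0.0
clock: 3.08
eef_pos: [0.4602, -0.1863, 0.2064]
tool_rot: [0.227, 0.974, 0.0, 0.0]
ft_force: [0.7, 1.3, 1.0]
grip_width: 0.051
grasp_force: 0.0
clock: 3.42
eef_pos: [0.4583, -0.183, 0.2063]
tool_rot: [0.227, 0.974, 0.0, -0.0]
ft_force: [-0.0, -0.3, 0.1]
grip_width: 0.0512
grasp_force: 0.0
[-3.79977740e-01  2.54467994e-01 -1.01565709e-01  1.21575828e+00
  2.02744819e-04  7.74793672e-02]
```

```bash
python3 -m inch '[20,-37,-60,0,0,0,60,20,-37,-60,0,0,0,60,20,-37,-110,0,0,0,60,20,-37,-110,0,0,0,60,20,-37,-130,0,0,0,60,20,-37,-145,0,0,0,60,20,-37,-156,0,0,0,60,20,-37,-156,0,0,0,60]'; python3 -c "
from h import *
cv2.imwrite('pics/side1.png',cv2.resize(bot.camera('side')[230:380,260:440],(720,600),interpolation=cv2.INTER_CUBIC))"
```

```text
clock: 4.08
eef_pos: [0.4769, -0.2189, 0.0495]
tool_rot: [0.226, 0.974, 0.0, -0.002]
ft_force: [-0.9, 0.0, -0.3]
grip_width: 0.0514
grasp_force: 0.0
```

View pics/side1.png

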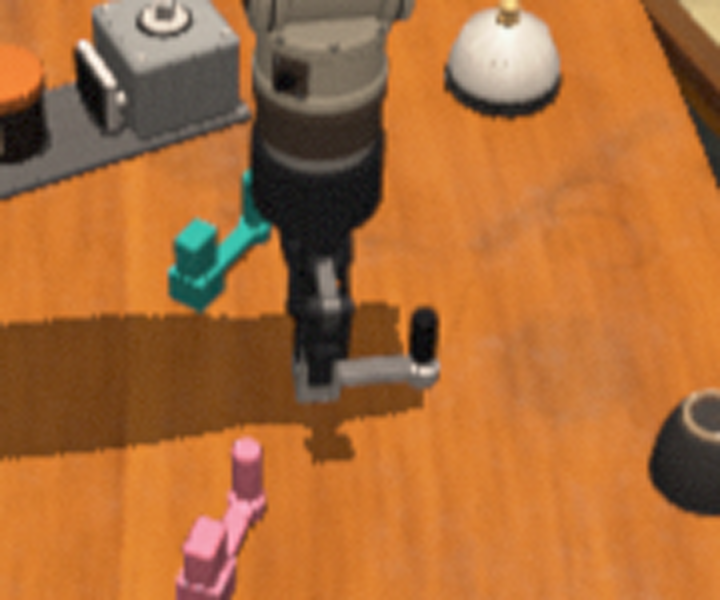

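The fingers straddle the metal crank's hub grip at crop (322,350). The pink and turquoise ones are clear of them, so I close the gripper.

```bash
python3 -m inch '[0,0,0,0,0,0,0,0,0,0,0,0,0,0,0,0,0,0,0,0,0,0,0,0,0,0,0,0,0,0,0,0,0,0,0,0,0,0,0,0,0,0,0,0,0,0,0,0,0]'; python3 -m inch '[0,0,10,0,0,0,0,0,0,30,0,0,0,0,0,0,60,0,0,0,0,0,0,100,0,0,0,0,0,0,130,0,0,0,0,0,0,150,0,0,0,0,0,0,150,0,0,0,0,0,0,150,0,0,0,0]'; python3 -c "
from h import *
o=bot.get_obs();print(o['joint_pos'],o['ft_torque'])
[cv2.imwrite(f'pics/{n}2.png',bot.camera(n)) for n in ('side','top')]"
```

```text
clock: 4.72
eef_pos: [0.4794, -0.2212, 0.0521]
tool_rot: [0.227, 0.974, 0.0, 0.001]
ft_force: [-0.7, 1.6, 6.6]
grip_width: 0.0167
grasp_force: 58.9
clock: 5.38
eef_pos: [0.479, -0.2212, 0.2018]
tool_rot: [0.227, 0.974, -0.0, 0.001]
ft_force: [-0.2, 0.2, -2.6]
grip_width: 0.0168
grasp_force: 59.1
[-4.32674223e-01  3.20087570e-01 -2.32381687e-02  1.22455954e+00
 -2.06140030e-05  2.62460658e-02] [-0.00888543  0.0054821   0.01875474]
```

```bash
python3 - <<'E'
from fit import *
from scipy.optimize import minimize
ims={n:cv2.imread(f"pics/{n}2.png") for n in("side","top")}
yaw=1.1128-np.pi/2; c,s=np.cos(yaw),np.sin(yaw);R=np.array([[c,-s,0],[s,c,0],[0,0,1]])
X0=np.array([.479,-.2212,.150]); ob={}
for n in ims:
    g=cen(n,cyl(.065,.009,.018,.054)@R.T+X0); u,v=np.round(g).astype(int)
    ob[n]=dark(ims[n],(u,v),11); print(n,g,ob[n])
    cv2.imwrite(f"pics/k_{n}.png",cv2.resize(ims[n][v-30:v+30,u-40:u+40],(400,300)))
f=lambda p:sum(((cen(n,cyl(.065,.009,.018,.054)@R.T+X0+p/1000)-ob[n][0])**2).sum() for n in ims)
g=minimize(f,np.zeros(3),method="Nelder-Mead",options=dict(initial_simplex=np.vstack([np.zeros(3),np.eye(3)*4])))
print("shift mm world",g.x,g.fun,"in crank frame",R.T@g.x)
cv2.imwrite("pics/k.png",np.hstack([cv2.imread("pics/k_side.png"),cv2.imread("pics/k_top.png")]))
E
```

```text
side [369.18653517 267.37968968] (array([368.53, 266.79]), np.int32(100))
top [421.06326033 241.08479233] (array([413.265625, 239.84375 ]), np.int32(64))
shift mm world [  8.3857863   15.80119157 -14.70206066] 1.73528731141969 in crank frame [  0.53502343  17.88051501 -14.70206066]
```

View pics/k.png

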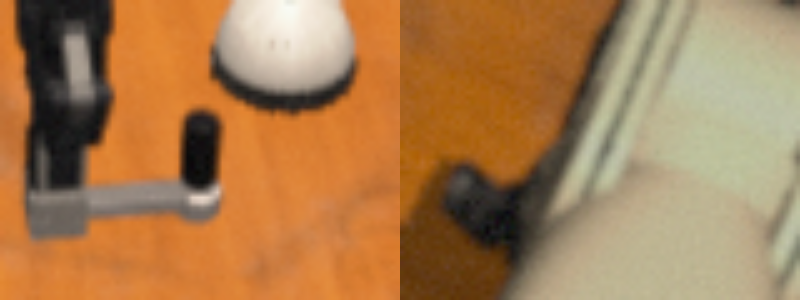

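The side crop shows the crank held level by its hub at (55,190) and the knob at (203,150), within about 1 mm of what I expected. In the top view the forearm hides it. Next I carry it over the shaft and turn the wrist to its far end.

```bash
python3 -m inch '[61,276,0,0,0,0.98,0,61,276,0,0,0,0.98,0,61,276,0,0,0,0.98,0,61,276,0,0,0,0.98,0,61,276,0,0,0,0.98,0,61,276,0,0,0,0.98,0,61,276,0,0,0,0.98,0,61,276,0,0,0,0.98,0]'; for i in 1 2; do python3 -m inch '[0,0,0,0,0,0.12,0,0,0,0,0,0,0.24,0,0,0,0,0,0,0.36,0,0,0,0,0,0,0.48,0,0,0,0,0,0,0.6,0,0,0,0,0,0,0.72,0,0,0,0,0,0,0.84,0,0,0,0,0,0,0.96,0]'; done;  python3 -m inch '[0,0,0,0,0,0.12,0,0,0,0,0,0,0.24,0,0,0,0,0,0,0.36,0,0,0,0,0,0,0.48,0,0,0,0,0,0,0.6,0,0,0,0,0,0,0.6,0,0,0,0,0,0,0.6,0,0,0,0,0,0,0.6,0]'; python3 -c "
from h import *
o=bot.get_obs();print(o['joint_pos'],o['ft_torque'])
cv2.imwrite('pics/side3.png',bot.camera('side'))
cv2.imwrite('pics/side3c.png',cv2.resize(cv2.imread('pics/side3.png')[175:285,230:362],(720,600),interpolation=cv2.INTER_CUBIC))"
```

```text
clock: 6.15
eef_pos: [0.5391, 0.0611, 0.1979]
tool_rot: [-0.264, 0.964, 0.002, -0.001]
ft_force: [0.9, -0.4, -2.2]
grip_width: 0.0168
grasp_force: 59.4
clock: 6.82
eef_pos: [0.5379, 0.0549, 0.1978]
tool_rot: [-0.677, 0.736, 0.002, -0.002]
ft_force: [-0.1, 0.5, -2.5]
grip_width: 0.0166
grasp_force: 59.5
clock: 7.48
eef_pos: [0.5379, 0.0549, 0.1978]
tool_rot: [0.94, -0.34, -0.002, 0.001]
ft_force: [0.0, 0.5, -2.4]
grip_width: 0.0166
grasp_force: 59.5
clock: 8.15
eef_pos: [0.5387, 0.055, 0.1992]
tool_rot: [0.999, -0.051, -0.001, 0.0]
ft_force: [0.2, 0.8, -1.8]
grip_width: 0.017
grasp_force: 59.5
[ 1.01724663e-01  3.52747991e-01  1.66158629e-02  1.23731455e+00
  4.23153150e-05 -2.93697967e+00] [-0.03654044 -0.04665387 -0.01142121]
```

View pics/side3c.png

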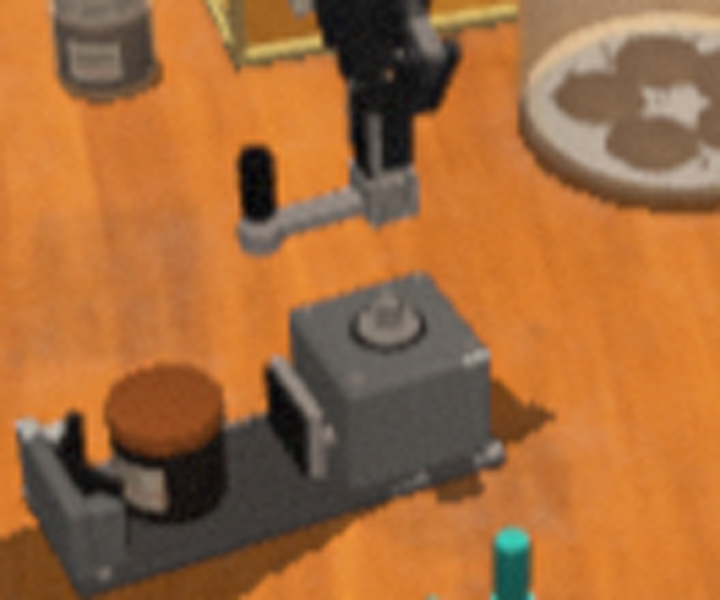

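```bash
python3 - <<'E'
from fit import *
yaw=3.04; c,s=np.cos(yaw),np.sin(yaw);R=np.array([[c,-s,0],[s,c,0],[0,0,1]])
for z in(.147,.149,.151):print(cen("side",box(0,.013,.013,0,.024)@R.T+[.5397,.055,z]))
print(cen("side",cyl(.065,.009,.018,.054)@R.T+[.5397,.055,.149]))
print(dark(cv2.imread("pics/side3.png"),(277,209),10))
print(proj("side",[.5397,.055,.078]),proj("side",[.5397,.055,.097]))
E
```

```text
[300.47441341 210.06935988]
[300.45497018 209.45090494]
[300.43548811 208.83137711]
[277.21401336 208.45380814]
(array([276.57692308, 208.5       ]), np.int32(78))
[301.21741507 234.24150679] [301.04344285 228.71983774]
```

```bash
python3 -m inch '[0,0,-20,0,0,0,0,0,0,-38,0,0,0,0,0,0,-44,0,0,0,0,0,0,-48,0,0,0,0,0,0,-48,0,0,0,0,0,0,-48,0,0,0,0]';  python3 -m inch '[0,0,-2,0,0,0,0,0,0,-3,0,0,0,0,0,0,-4,0,0,0,0,0,0,-5,0,0,0,0,0,0,-5,0,0,0,0,0,0,-5,0,0,0,0]'
```

```text
clock: 8.7
eef_pos: [0.5399, 0.0551, 0.1531]
tool_rot: [0.999, -0.05, 0.0, -0.0]
ft_force: [-0.0, -0.4, -1.8]
grip_width: 0.0169
grasp_force: 59.4
clock: 9.2
eef_pos: [0.5394, 0.0551, 0.1475]
tool_rot: [0.999, -0.05, -0.0, 0.0]
ft_force: [-0.1, 0.4, -1.7]
grip_width: 0.0168
grasp_force: 59.4
```

```bash
python3 -m inch '[0,0,-1,0,0,0,0,0,0,-2,0,0,0,0,0,0,-3,0,0,0,0,0,0,-3,0,0,0,0]';python3 -m inch '[0,0,-1,0,0,0,0,0,0,-2,0,0,0,0,0,0,-2,0,0,0,0]';python3 -m inch '[0,0,-1,0,0,0,0,0,0,-1,0,0,0,0,0,0,-1,0,0,0,0]'
```

```text
clock: 9.53
eef_pos: [0.5393, 0.055, 0.1442]
tool_rot: [0.999, -0.05, -0.0, 0.0]
ft_force: [0.5, 0.2, -2.2]
grip_width: 0.0172
grasp_force: 59.4
clock: 9.78
eef_pos: [0.5396, 0.0551, 0.1435]
tool_rot: [0.999, -0.05, 0.0, -0.0]
ft_force: [-2.8, -0.7, 5.4]
grip_width: 0.0167
grasp_force: 60.6
clock: 10.03
eef_pos: [0.5397, 0.0551, 0.1432]
tool_rot: [0.999, -0.05, 0.001, -0.0]
ft_force: [-3.9, 0.9, 8.6]
grip_width: 0.0166
grasp_force: 61.1
```

```bash
python3 -m inch '[-0.5,0,1,0,0,0,0,-0.5,0,1,0,0,-0.1,0,-0.5,0,1,0,0,-0.2,0,-0.5,0,1,0,0,-0.2,0]';python3 -m inch '[0,0,0,0,0,-0.1,0,0,0,0,0,0,-0.2,0,0,0,0,0,0,-0.2,0]';python3 -m inch '[0,0,0,0,0,-0.1,0,0,0,0,0,0,-0.2,0,0,0,0,0,0,-0.2,0]'
```

```text
clock: 10.37
eef_pos: [0.54, 0.0549, 0.1436]
tool_rot: [0.989, -0.15, 0.001, -0.0]
ft_force: [0.9, -0.7, 5.3]
grip_width: 0.0169
grasp_force: 60.4
clock: 10.62
eef_pos: [0.54, 0.0549, 0.1434]
tool_rot: [0.969, -0.247, 0.001, -0.0]
ft_force: [0.6, -1.6, 3.3]
grip_width: 0.0165
grasp_force: 60.3
clock: 10.87
eef_pos: [0.5383, 0.0551, 0.1417]
tool_rot: [0.94, -0.342, -0.001, 0.0]
ft_force: [-0.7, 0.7, -3.4]
grip_width: 0.0171
grasp_force: 59.5
```

```bash
python3 -m inch '[0.5,0,-1,0,0,0,0,0.5,0,-2,0,0,0,0,0.5,0,-2,0,0,0,0]'; python3 -m inch '[0,0,-1,0,0,-0.04,0,0,0,-1,0,0,-0.04,0,0,0,-1,0,0,-0.04,0]'
```

```text
clock: 11.12
eef_pos: [0.5387, 0.0548, 0.1396]
tool_rot: [0.94, -0.342, -0.001, 0.001]
ft_force: [-1.2, -0.4, -2.9]
grip_width: 0.0172
grasp_force: 59.4
clock: 11.37
eef_pos: [0.5388, 0.0547, 0.1389]
tool_rot: [0.933, -0.361, -0.001, 0.001]
ft_force: [-1.6, -1.6, -3.3]
grip_width: 0.0165
grasp_force: 59.3
```

Dropping freely over the square. I go down towards home at TCP z ≈ 0.130.

```bash
python3 -m inch '[0,0,-2,0,0,0,0,0,0,-4,0,0,0,0,0,0,-4,0,0,0,0]'; python3 -m inch '[0,0,-1,0,0,0,0,0,0,-2,0,0,0,0,0,0,-3,0,0,0,0,0,0,-3,0,0,0,0]';python3 -m inch '[0,0,-1,0,0,0,0,0,0,-2,0,0,0,0,0,0,-2,0,0,0,0]'
```

```text
clock: 11.62
eef_pos: [0.5389, 0.0546, 0.1349]
tool_rot: [0.932, -0.362, -0.0, 0.001]
ft_force: [-2.0, -3.0, -2.3]
grip_width: 0.0167
grasp_force: 59.3
clock: 11.95
eef_pos: [0.5389, 0.0546, 0.1323]
tool_rot: [0.932, -0.362, -0.0, 0.001]
ft_force: [-3.1, -4.4, -1.0]
grip_width: 0.0172
grasp_force: 59.6
clock: 12.2
eef_pos: [0.5389, 0.0546, 0.1303]
tool_rot: [0.932, -0.362, -0.0, 0.001]
ft_force: [-3.7, -4.0, -1.1]
grip_width: 0.0173
grasp_force: 59.5
```

```bash
python3 -m inch '[-0.7,-0.7,-1,0,0,0,0,-0.7,-0.7,-1,0,0,0,0,-0.7,-0.7,-1,0,0,0,0]';python3 -m inch '[0,0,-1,0,0,0,0,0,0,-1,0,0,0,0,0,0,-1,0,0,0,0]'; python3 -c "
from workcell import bot
o=bot.get_obs();print(o['joint_pos'],o['ft_torque'],o['eef_pos'])"
```

```text
clock: 12.45
eef_pos: [0.5389, 0.0545, 0.1302]
tool_rot: [0.932, -0.362, 0.0, -0.0]
ft_force: [-3.4, -2.0, 5.2]
grip_width: 0.0172
grasp_force: 60.3
clock: 12.7
eef_pos: [0.5389, 0.0545, 0.1301]
tool_rot: [0.932, -0.362, 0.001, -0.0]
ft_force: [-5.9, -2.0, 10.9]
grip_width: 0.0171
grasp_force: 61.1
[ 1.00674919e-01  4.04470557e-01 -9.71917532e-02  1.06776718e+00
  1.07877272e-04 -2.30068917e+00] [-0.70812231  1.60225599  0.0374898 ] [0.53892758 0.05447106 0.13009281]
```

```bash
cat > t.py <<'E'
from workcell import bot
import numpy as np
o=bot.get_obs();print("TQ",np.round(o['ft_torque'],3),"j6",round(o['joint_pos'][5],3))
E
python3 -m inch '[-0.5,0,1.4,0,0,-0.1,0,-0.5,0,1.4,0,0,-0.2,0,-0.5,0,1.4,0,0,-0.3,0,-0.5,0,1.4,0,0,-0.4,0,-0.5,0,1.4,0,0,-0.5,0,-0.5,0,1.4,0,0,-0.5,0]'; python3 t.py;  python3 -m inch '[0,0,0,0,0,-0.1,0,0,0,0,0,0,-0.2,0,0,0,0,0,0,-0.3,0,0,0,0,0,0,-0.4,0,0,0,0,0,0,-0.5,0]'; python3 t.py
```

```text
clock: 13.2
eef_pos: [0.5384, 0.0547, 0.1302]
tool_rot: [0.813, -0.582, 0.0, -0.0]
ft_force: [-3.3, -1.7, 4.0]
grip_width: 0.0165
grasp_force: 60.2
TQ [-0.436  0.904  0.064] j6 -1.799
clock: 13.62
eef_pos: [0.5387, 0.0548, 0.1302]
tool_rot: [-0.644, 0.765, -0.0, 0.001]
ft_force: [-3.3, -1.4, 2.6]
grip_width: 0.0172
grasp_force: 60.1
TQ [-0.291  0.717  0.132] j6 -1.299
```

```bash
for i in 1 2; do python3 -m inch '[-0.3,0,0,0,0,-0.12,0,-0.3,0,0,0,0,-0.24,0,-0.3,0,0,0,0,-0.36,0,-0.3,0,0,0,0,-0.48,0,-0.3,0,0,0,0,-0.6,0,-0.3,0,0,0,0,-0.72,0,-0.3,0,0,0,0,-0.84,0]'; python3 t.py; done
```

```text
clock: 14.2
eef_pos: [0.5393, 0.0547, 0.1302]
tool_rot: [-0.276, 0.961, -0.0, 0.001]
ft_force: [-1.1, -1.9, -0.4]
grip_width: 0.017
grasp_force: 59.8
TQ [-0.505  0.21   0.168] j6 -0.458
clock: 14.78
eef_pos: [0.5395, 0.0542, 0.1302]
tool_rot: [0.14, 0.99, -0.0, 0.002]
ft_force: [0.1, -3.2, -0.5]
grip_width: 0.0165
grasp_force: 59.7
TQ [-0.793 -0.072  0.149] j6 0.382
```

```bash
python3 -m inch '[0,-0.4,-0.3,0,0,-0.1,0,0,-0.4,-0.3,0,0,-0.2,0,0,-0.4,-0.3,0,0,-0.3,0,0,-0.4,-0.3,0,0,-0.4,0]'; python3 t.py;  python3 -m inch '[0,0,0,0,0,-0.06,0,0,0,0,0,0,-0.12,0,0,0,0,0,0,-0.18,0]'; python3 t.py; python3 -m inch '[0,0,0,0,0,-0.05,0,0,0,0,0,0,-0.1,0]'; python3 t.py
```

```text
clock: 15.12
eef_pos: [0.5395, 0.0538, 0.1302]
tool_rot: [0.334, 0.943, 0.0, 0.002]
ft_force: [-0.9, -2.8, 0.9]
grip_width: 0.0167
grasp_force: 60.0
TQ [-0.804  0.081  0.152] j6 0.781
clock: 15.37
eef_pos: [0.5394, 0.0537, 0.1302]
tool_rot: [0.416, 0.909, 0.001, 0.002]
ft_force: [-0.6, -2.7, 2.0]
grip_width: 0.0168
grasp_force: 60.0
TQ [-0.867  0.159  0.092] j6 0.959
clock: 15.53
eef_pos: [0.5394, 0.0537, 0.1302]
tool_rot: [0.461, 0.887, 0.001, 0.002]
ft_force: [-0.9, -4.0, 1.8]
grip_width: 0.0166
grasp_force: 60.0
TQ [-0.913  0.143  0.162] j6 1.058
```

```bash
python3 - <<'E'
from h import *
cv2.imwrite('pics/side4.png',bot.camera('side')); bot.camera('top')
cv2.imwrite('pics/side4c.png',cv2.resize(cv2.imread('pics/side4.png')[205:285,230:336],(720,543),interpolation=cv2.INTER_CUBIC))
for n in("side","top"):
  for t in("tin","jaw","rest"):print(n,t,[(np.round(d["uv"],1).tolist(),round(d["confidence"],2)) for d in bot.spot_point(n,t)][:2])
E
```

```text
side tin [([258.1, 266.1], 0.89)]
side jaw [([271.0, 266.0], 0.77)]
side rest [([254.1, 270.2], 0.65)]
top tin []
top jaw []
top rest []
```

View pics/side4c.png

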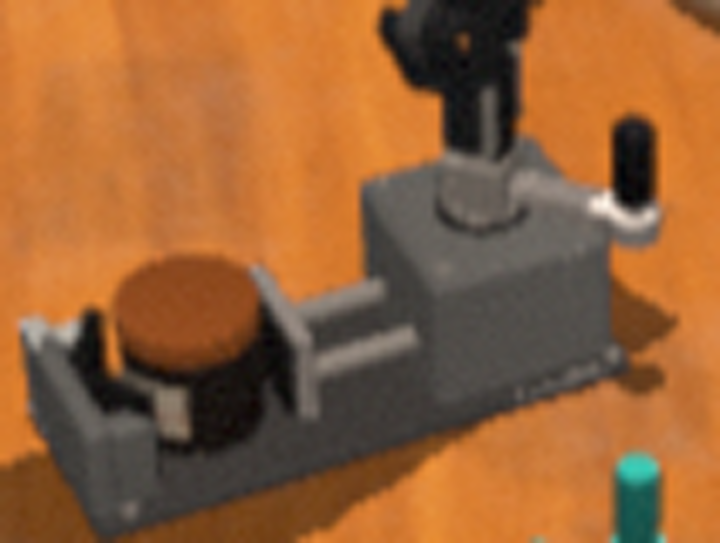

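The crank is home, and the jaw at (285,340) is now against the tin at (190,350), which still has some way to go to the V. I continue in small steps and watch the torque.

```bash
python3 -m inch '[0,-0.4,0,0,0,-0.05,0,0,-0.4,0,0,0,-0.1,0,0,-0.4,0,0,0,-0.1,0]'|grep force; python3 t.py;  python3 -m inch '[0,0,0,0,0,-0.05,0,0,0,0,0,0,-0.1,0,0,0,0,0,0,-0.1,0]'|grep force; python3 t.py; python3 -m inch '[0,0,0,0,0,-0.05,0,0,0,0,0,0,-0.05,0]'|grep force; python3 t.py;python3 -m inch '[0,0,0,0,0,-0.05,0,0,0,0,0,0,-0.05,0]'|grep force; python3 t.py
```

```text
ft_force: [3.9, -3.7, 0.8]
grasp_force: 59.9
TQ [-0.89  -0.859  0.109] j6 1.158
ft_force: [3.3, -3.8, 1.1]
grasp_force: 59.9
TQ [-0.914 -0.814  0.145] j6 1.258
ft_force: [2.6, -4.1, 1.0]
grasp_force: 59.9
TQ [-0.955 -0.859  0.069] j6 1.307
ft_force: [4.2, -4.1, 1.3]
grasp_force: 59.9
TQ [-0.951 -0.835  0.096] j6 1.357
```

```bash
python3 - <<'E'
from h import *
im=bot.camera('side'); hsv=cv2.cvtColor(im,cv2.COLOR_BGR2HSV)
c=im[235:265,240:275]; print(c[::3,::3,2]); 
d=bot.silhouettes("side","tin")[0]; m=cv2.findNonZero(d["mask"].astype(np.uint8)); print(d["uv"],cv2.boundingRect(m))
E
python3 -m inch '[0.5,-0.4,0,0,0,-0.05,0,0.5,-0.4,0,0,0,-0.1,0,0.5,-0.4,0,0,0,-0.1,0]'|grep force; python3 t.py;  python3 -m inch '[0,0,0,0,0,-0.05,0,0,0,0,0,0,-0.05,0]'|grep force; python3 t.py; python3 -m inch '[0,0,0,0,0,-0.05,0,0,0,0,0,0,-0.05,0]'|grep force; python3 t.py
```

```text
[[200 204 201 206 192 190 191 198 192 204 221 224]
 [203 209 200 206 192 193 197 201 194 201 219 222]
 [213 218 216 217 202 200 211 218 208 208 221 224]
 [221 223 224 222 190 141 140 144 188 184 219 219]
 [221 223 179 143 143 145 141 142 144 145 216 220]
 [227 134 146 145 147 145 144 145 148  63 148 158]
 [186  21 125 150 149 150 149 150 128  33 107 126]
 [ 73  22  90 117 133 142 132 116  79  24  26 123]
 [ 75  23  74  30  83  80  85  33  24  22  17 111]
 [ 99  26  22  38  67  72  26  26  23  32  18 110]]
[255.2, 256.5] (245, 241, 23, 31)
ft_force: [3.8, -3.9, 3.0]
grasp_force: 60.1
TQ [-0.752 -0.529  0.091] j6 1.456
ft_force: [2.8, -3.2, 3.8]
grasp_force: 60.2
TQ [-0.838 -0.723  0.066] j6 1.506
ft_force: [3.4, -3.6, 3.6]
grasp_force: 60.2
TQ [-0.793 -0.733  0.157] j6 1.555
```

```bash
python3 - <<'E'
from h import *
import math
for a in (.1,):
  for d in(.118,.124,.130,.136):
    q=[proj("side",[.54-d*math.cos(a)+.029*math.cos(t),.0545+d*math.sin(a)+.029*math.sin(t),z])[0] for t in np.linspace(0,6.28,40) for z in(.008,.068)]; print(d,min(q),max(q),(min(q)+max(q))/2)
im=bot.camera('side');d=bot.silhouettes("side","tin")[0]; m=d["mask"].sum(0); print(d["uv"],np.nonzero(m)[0][[0,-1]])
E
python3 -m inch '[0.5,-0.4,0.5,0,0,-0.05,0,0.5,-0.4,0.5,0,0,-0.1,0,0.5,-0.4,0.5,0,0,-0.1,0]'|grep force; python3 t.py;  python3 -m inch '[0,0,0,0,0,-0.05,0,0,0,0,0,0,-0.05,0]'|grep force; python3 t.py; python3 -m inch '[0,0,0,0,0,-0.05,0,0,0,0,0,0,-0.05,0]'|grep force; python3 t.py
```

```text
0.118 250.52951552715604 273.60757642992127 262.0685459785386
0.124 248.41181900450448 271.58266138411676 259.9972401943106
0.13 246.28805542960362 269.5521116579244 257.920083543764
0.136 244.15819869253204 267.5159036993494 255.83705119594072
[256.9, 255.1] [245 266]
ft_force: [3.4, -1.2, 1.4]
grasp_force: 60.1
TQ [-0.465 -0.785  0.181] j6 1.655
ft_force: [3.1, -1.8, 1.5]
grasp_force: 60.1
TQ [-0.421 -0.868  0.197] j6 1.705
ft_force: [4.1, -2.0, 2.7]
grasp_force: 60.1
TQ [-0.349 -0.836  0.318] j6 1.754
```

```bash
for i in 1 2; do python3 -m inch '[0,0,0,0,0,0,0,0,0,0,0,0,0,0]'|grep force; python3 t.py; done;  python3 -m inch '[0,0,0,0,0,-0.02,0,0,0,0,0,0,-0.02,0]'|grep force; python3 t.py
```

```text
ft_force: [3.0, -0.7, 2.1]
grasp_force: 60.1
TQ [-0.293 -0.949  0.316] j6 1.754
ft_force: [4.9, -0.0, 1.2]
grasp_force: 60.0
TQ [-0.145 -1.03   0.369] j6 1.755
ft_force: [3.9, 0.0, 2.1]
grasp_force: 60.1
TQ [-0.076 -1.046  0.417] j6 1.777
```

```bash
python3 -m inch '[0,0,0,0,0,0,0,0,0,0,0,0,0,0,0,0,0,0,0,0,0]'|grep force; python3 t.py; for i in 1 2 3; do python3 -m inch '[0,0,0,0,0,0.02,0,0,0,0,0,0,0.03,0,0,0,0,0,0,0.03,0]'|grep force; python3 t.py; done
```

```text
ft_force: [4.9, 1.0, 0.8]
grasp_force: 60.1
TQ [ 0.09  -1.146  0.371] j6 1.776
ft_force: [5.2, 1.2, 1.7]
grasp_force: 59.9
TQ [ 0.238 -1.23   0.186] j6 1.746
ft_force: [4.7, 1.4, 1.4]
grasp_force: 59.9
TQ [ 0.287 -1.312  0.128] j6 1.716
ft_force: [4.5, 1.1, 2.0]
grasp_force: 59.9
TQ [ 0.268 -1.254  0.026] j6 1.686
```

```bash
python3 -m inch '[0.8,0.2,0.4,0,0,0.02,0,0.8,0.2,0.4,0,0,0.02,0,0.8,0.2,0.4,0,0,0.02,0]'; python3 t.py;  python3 -m inch '[0,0,2,0,0,0,0,0,0,4,0,0,0,0,0,0,4,0,0,0,0]'; python3 t.py
```

```text
clock: 19.88
eef_pos: [0.5391, 0.053, 0.1302]
tool_rot: [0.706, 0.708, -0.0, -0.0]
ft_force: [3.1, 1.3, 0.6]
grip_width: 0.0168
grasp_force: 59.8
TQ [ 0.255 -1.038  0.046] j6 1.667
clock: 20.13
eef_pos: [0.5389, 0.0531, 0.132]
tool_rot: [0.706, 0.708, -0.001, -0.001]
ft_force: [8.8, 1.9, -12.0]
grip_width: 0.0166
grasp_force: 59.9
TQ [ 0.325 -1.978  0.124] j6 1.667
```

```bash
python3 -m inch '[1.5,0.3,0,0,0,0,0,1.5,0.3,0,0,0,0.0,0,1.5,0.3,0,0,0,0,0]'; python3 t.py;  python3 -m inch '[0,0,2,0,0,0,0,0,0,2,0,0,0,0,0,0,2,0,0,0,0]'; python3 t.py
```

```text
clock: 20.38
eef_pos: [0.5392, 0.0531, 0.1321]
tool_rot: [0.706, 0.708, -0.002, -0.002]
ft_force: [4.5, 1.1, -13.6]
grip_width: 0.0167
grasp_force: 59.8
TQ [ 0.259 -1.201  0.099] j6 1.667
clock: 20.63
eef_pos: [0.5392, 0.0531, 0.135]
tool_rot: [0.706, 0.708, -0.002, -0.001]
ft_force: [2.3, 0.9, -11.8]
grip_width: 0.0168
grasp_force: 59.9
TQ [ 0.177 -0.689  0.085] j6 1.667
```

```bash
python3 -m inch '[0.5,0.2,1,0,0,0.02,0,0.5,0.2,3,0,0,0.02,0,0.5,0.2,3,0,0,0.02,0]'; python3 t.py;  python3 -m inch '[0,0,3,0,0,0,0,0,0,5,0,0,0,0,0,0,5,0,0,0,0]'; python3 t.py
```

```text
clock: 20.88
eef_pos: [0.5398, 0.0532, 0.14]
tool_rot: [0.699, 0.715, -0.001, -0.001]
ft_force: [-3.5, -1.2, -3.6]
grip_width: 0.0171
grasp_force: 61.2
TQ [-0.061  0.837  0.065] j6 1.647
clock: 21.13
eef_pos: [0.5427, 0.0535, 0.1464]
tool_rot: [0.699, 0.715, 0.001, 0.001]
ft_force: [-0.5, -0.2, -1.5]
grip_width: 0.0171
grasp_force: 61.5
TQ [-0.06   0.227 -0.023] j6 1.647
```

```bash
python3 -m inch '[0,0,10,0,0,0,0,0,0,25,0,0,0,0,0,0,45,0,0,0,0,0,0,60,0,0,0,0,0,0,60,0,0,0,0]'; python3 - <<'E'
from h import *
im=bot.camera('side');cv2.imwrite('pics/side5.png',im)
cv2.imwrite('pics/side5c.png',cv2.resize(im[175:285,230:362],(720,600),interpolation=cv2.INTER_CUBIC))
d=bot.silhouettes("side","tin")[0]; m=d["mask"].sum(0); print(d["uv"],np.nonzero(m)[0][[0,-1]])
E
```

```text
clock: 21.55
eef_pos: [0.5444, 0.0537, 0.2094]
tool_rot: [0.699, 0.715, 0.004, 0.003]
ft_force: [0.9, -0.1, -0.1]
grip_width: 0.0163
grasp_force: 61.5
[255.0, 259.4] [245 267]
```

View pics/side5c.png

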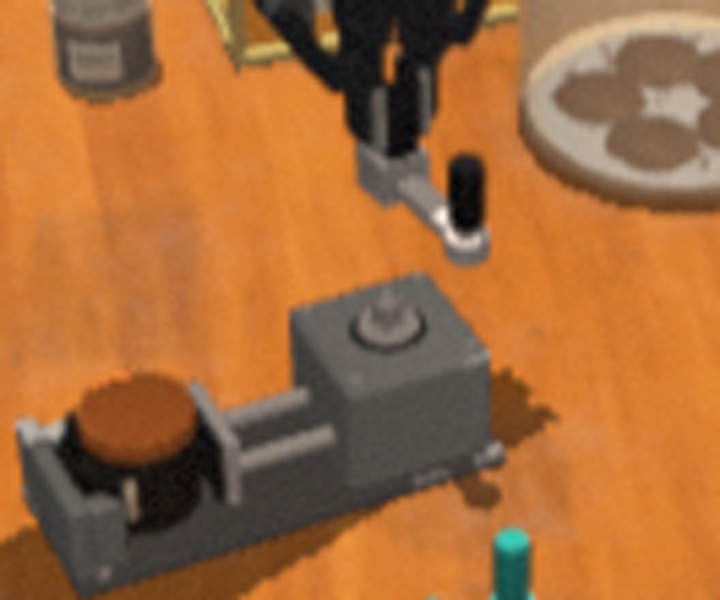

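The tin sits in the V at (135,450) with the jaw against it at (222,440). The crank is off the shaft and level. I carry it back to where it lay.

```bash
python3 -m inch '[-65,-275,0,0,0,0.9,0,-65,-275,0,0,0,0.9,0,-65,-275,0,0,0,0.9,0,-65,-275,0,0,0,0.9,0,-65,-275,0,0,0,0.9,0,-65,-275,0,0,0,0.9,0,-65,-275,0,0,0,0.9,0,-65,-275,0,0,0,0.9,0]'; python3 -m inch '[0,0,-40,0,0,0.1,0,0,0,-80,0,0,0.19,0,0,0,-110,0,0,0.19,0,0,0,-135,0,0,0.19,0,0,0,-145,0,0,0.19,0,0,0,-145,0,0,0.19,0,0,0,-145,0,0,0.19,0]'; python3 - <<'E'
from h import *
im=bot.camera('side')
cv2.imwrite('pics/side6c.png',cv2.resize(im[270:360,300:420],(720,540),interpolation=cv2.INTER_CUBIC))
E
```

```text
clock: 22.32
eef_pos: [0.4746, -0.2248, 0.2032]
tool_rot: [0.318, 0.948, -0.001, -0.001]
ft_force: [0.7, 0.7, -2.0]
grip_width: 0.0167
grasp_force: 61.3
clock: 22.9
eef_pos: [0.4763, -0.2214, 0.0593]
tool_rot: [0.227, 0.974, 0.0, -0.001]
ft_force: [1.3, -0.9, -1.8]
grip_width: 0.017
grasp_force: 61.4
```

View pics/side6c.png

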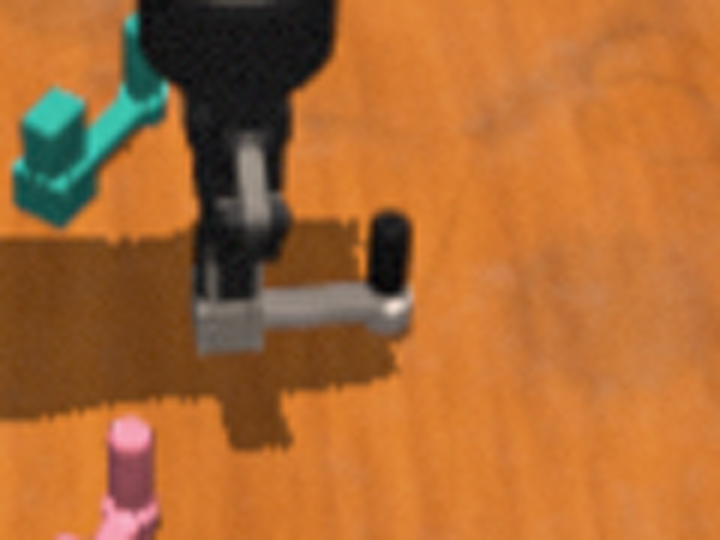

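The crank hangs level a few mm above the counter at hub (230,325), clear of both look-alikes. I lower it by feel.

```bash
python3 -m inch '[0,0,-2,0,0,0,0,0,0,-4,0,0,0,0,0,0,-5,0,0,0,0,0,0,-5,0,0,0,0]';python3 -m inch '[0,0,-1,0,0,0,0,0,0,-1.5,0,0,0,0,0,0,-1.5,0,0,0,0]';python3 -m inch '[0,0,-1,0,0,0,0,0,0,-1,0,0,0,0,0,0,-1,0,0,0,0]'
```

```text
clock: 23.28
eef_pos: [0.4768, -0.2217, 0.0551]
tool_rot: [0.227, 0.974, -0.0, 0.001]
ft_force: [-0.1, -0.3, -2.3]
grip_width: 0.0168
grasp_force: 61.4
clock: 23.53
eef_pos: [0.4764, -0.2215, 0.053]
tool_rot: [0.227, 0.974, 0.0, -0.0]
ft_force: [-0.6, 0.0, -2.2]
grip_width: 0.0172
grasp_force: 61.4
clock: 23.78
eef_pos: [0.4765, -0.2216, 0.0522]
tool_rot: [0.227, 0.974, -0.0, 0.0]
ft_force: [-1.3, 0.0, 0.8]
grip_width: 0.0168
grasp_force: 61.7
```

Touching the counter. I open, retreat straight up, and check both the crank and the tin.

```bash
python3 -m inch '[0,0,-0.5,0,0,0,0,0,0,-0.5,0,0,0,60,0,0,-0.5,0,0,0,60,0,0,-0.5,0,0,0,60,0,0,-0.5,0,0,0,60,0,0,-0.5,0,0,0,60,0,0,-0.5,0,0,0,60]'; python3 -m inch '[0,0,20,0,0,0,60,0,0,50,0,0,0,60,0,0,90,0,0,0,60,0,0,130,0,0,0,60,0,0,170,0,0,0,60,0,0,200,0,0,0,60]'; python3 -m inch '[-100,60,0,0,0,0,60,-200,130,0,0,0,0,60,-200,130,0,0,0,0,60,-200,130,0,0,0,0,60,-200,130,0,0,0,0,60,-200,130,0,0,0,0,60,-200,130,0,0,0,0,60,-200,130,0,0,0,0,60]'; python3 - <<'E'
from fit import *
ims={n:bot.camera(n) for n in("side","top")}
[cv2.imwrite(f"pics/end_{n}.png",ims[n]) for n in ims]
cv2.imwrite("pics/end.png",np.hstack([cv2.resize(ims["side"][220:400,220:400],(400,400)),cv2.resize(ims["top"][200:345,270:415],(400,400))]))
for n in ims:
  d=bot.silhouettes(n,"tin")
  if d: print(n,d[0]["uv"])
fit(ims,(.477,-.2216,-.457),{"side":((339,315),(365,313)),"top":((402,272),(411,251))})
E
```

```text
clock: 24.37
eef_pos: [0.4765, -0.2215, 0.0514]
tool_rot: [0.227, 0.974, -0.0, -0.0]
ft_force: [-0.1, -1.0, -0.6]
grip_width: 0.051
grasp_force: 0.0
clock: 24.87
eef_pos: [0.477, -0.2218, 0.2552]
tool_rot: [0.227, 0.974, -0.0, 0.002]
ft_force: [0.9, -0.5, -0.6]
grip_width: 0.0512
grasp_force: 0.0
clock: 25.53
eef_pos: [0.2758, -0.0911, 0.2519]
tool_rot: [0.227, 0.974, -0.0, 0.001]
ft_force: [0.3, 0.0, 0.4]
grip_width: 0.0513
grasp_force: 0.0
side [254.0, 256.8]
top [293.8, 298.7]
{('side', 0): ([337.5, 315.3], 118), ('side', 1): ([364.4, 314.0], 74), ('top', 0): ([401.7, 272.9], 60), ('top', 1): ([411.4, 251.5], 29)}
crank x y yaw z [ 4.763e-01 -2.193e-01 -4.613e-01  3.000e-04] res px [ 0.34 -0.06  0.1  -0.07  0.   -0.01 -0.2   0.51]
```

View pics/end.png

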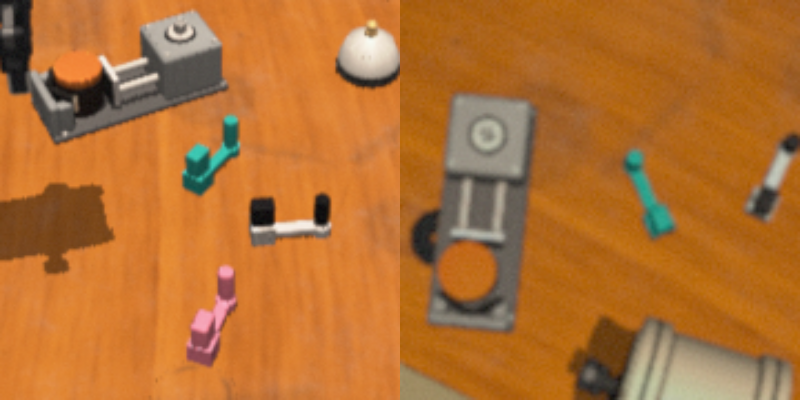

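```bash
python3 - <<'E'
from h import *
im=cv2.imread("pics/end_top.png").astype(int); m=((im[...,2]>150)&(im[...,0]<60)&(im[...,1]<110))[285:312,280:310]
n,l,s,c=cv2.connectedComponentsWithStats(m.astype(np.uint8)); k=1+np.argmax(s[1:,4]); uv=c[k]+[280,285]; t=ray("top",uv,.068)
r=t-[.540,.0545]; ax=np.array([-np.cos(.1),np.sin(.1)]); print(uv,s[k],t,"along",r@ax,"side",r@[-ax[1],ax[0]])
m=cv2.imread("pics/end_side.png").astype(int)
E
```

```text
[293.5432526  296.79584775] [  4   2  21  22 289] [0.41100018 0.07587076] along 0.13048887585462882 side -0.008385503214284147
```

```bash
python3 - <<'E'
from h import *
def cap(f,u,v,w):
    im=cv2.imread(f).astype(int); r=im[v-w:v+w,u-w:u+w]; return r
r=cap("pics/end_top.png",295,298,15); print((r[...,2]-0)[::1]); print("G");print(r[...,1])
E
```

```text
[[ 38  43  49  83  96 101 101 108 137 162 169 174 182 174 167 162 161 153
  146 139 130 123 121 138 160 166 146 119 106 103]
 [ 45  69  90 102 101 101 107 115 143 173 179 178 182 178 178 182 184 185
  178 173 169 164 167 164 177 178 165 133 108 105]
 [ 55  89 116 113 109 102 103 110 124 140 147 146 147 154 160 165 181 178
  181 180 177 176 178 184 181 188 179 155 118 100]
 [ 64 106 125 120 103 104 104 102 100  96  89  97 115 116 131 139 146 144
  145 146 145 145 151 154 165 170 170 150 114 105]
 [ 56  87 108 107 104  98 103 101  95  96 101 119 135 150 157 152 148 130
  119 102  90  86  95 103 113 124 131 114 103 101]
 [ 47  62  75  93 102 102 104 112 126 142 153 162 177 181 185 188 176 167
  152 127  94  70  50  53  59  64  78  88  99  99]
 [ 40  50  64  87  95 103 113 137 159 178 190 187 192 195 196 197 191 185
  185 172 146 106  92  67  56  54  64  82  95 102]
 [ 38  43  64  86  99 110 137 171 183 189 196 198 196 193 196 197 196 196
  195 187 178 158 134  98  79  87  82  92 101 103]
 [ 32  45  73  90 107 133 165 184 193 192 198 193 190 195 194 193 193 195
  193 196 193 185 161 127 
[... 5703 characters left out ...]
112 105 107 107 104 100
   90  84  76  75  81  84  79  77  79  84  93 101]
 [102  99 117 125 107  89  61  45  42  59  75  86  93  95  91  86  88  82
   79  73  70  71  72  70  58  57  60  81  93 100]
 [ 96 102 123 135 130 127  88  59  41  41  48  58  66  72  75  72  72  81
   76  78  63  66  54  53  50  52  73  92 102  94]
 [ 95 104 127 142 142 132 113  68  51  39  35  42  52  73  71  79  81  74
   72  63  52  49  42  37  65  85 105 114 115  94]
 [ 94 109 124 138 142 134 107  74  68  55  43  35  44  57  67  69  69  69
   60  46  41  28  48  63  93 115 128 132 118  96]
 [103 111 119 124 121 116  99  83  80  80  67  56  46  44  39  48  56  49
   40  32  32  43  54  84 117 143 146 134 115  94]]
```

The tin measures about 133 mm along the clamp axis, which is the value given for sitting a little to one side. The crank lies flat (z ≈ 0) about 280 mm from the shaft. I hand it in.

```bash
python3 -c "
from workcell import bot
print(bot.job_done())"
```

```text
the job is handed in; nothing more can be done
None
```

I handed the job in, and no verdict came back: the tin is clamped about 133 mm from the shaft, wound to roughly 23 N by the torque reading (about 10 N should remain, not measured), and the crank is off and lying flat about 280 mm from the shaft.

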